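# Sort the stitching and sanding things into their trays

### The arm

A 6-joint arm with a two-finger parallel gripper is mounted at the origin on a cart in front of the work surface, level with it; the furniture and walls round the work are solid. World frame = base frame: x ahead of the robot, y to its left, z up, the work surface at z = 0. Lengths are in m, angles in rad, forces in N, time in s.
With the tool pointing down it reaches from about 0.425 to 0.95 m from the base axis. Payload 3.5 kg.
Tool frame: the origin (TCP) lies midway between the tips of the shut fingers; the grasp point (between the pads) lies 19 mm behind it; z points along the fingers, y is the line along which they close (so a half turn about z gives the same grasp; the last joint's range is limited). The gripper opens to 85 mm and grips with 20 to 120 N. Pads are 22 mm wide; open, the fingers measure 114 mm over their backs; the gripper's body (76 mm by 85 mm) begins 54 mm behind the grasp point. The pads swing forward as they close: fully open they stand 13 mm farther back than shut.
Start: joints at [1.195, 0.286, 1.577, -0, 1.279, -0.15], TCP at [0.151, 0.658, 0.231] pointing down, gripper open.
Joint ranges: [-2.77, 2.77], [-0.9, 2.22], [0.21, 2.48], [-1.53, 4.67], [0.24, 2.81], [-2.84, 2.84]. Speed limits (rad/s): [2.79, 2.79, 3.14, 3.14, 3.14, 3.14].

### API

Orientations are given as a unit quaternion [x, y, z, w].
In Python, from plant import ctrl gives the robot as it stands. The module is installed in compiled form; this text tells all that it offers.
- The arm moves only by the shell command python3 -m inch 'ROWS' [FORCE]. ROWS is JSON, a list of rows, each a list of 5 numbers: the closure, from 0 (fully open) to 1 (shut), then the shift along the tool's x, y, z in m, then the turn about the tool's z in degrees. A call has 1 to 5 rows; each row is the pose to reach, as a shift and turn from the pose commanded when the call began, along the tool's axes at that moment; what a row does not reach only later rows make up. A row lasts 1/12 s, in which the tool goes at most 41.7 mm and 7.16 degrees, less where a joint would pass 70% of its speed; a pose out of reach is approached as far as the arm can. A call with a gripper value outside its range is refused whole. The fingers move at their own pace and stop on an object; FORCE is the grip in N (left out, the last holds). Time passes only in rows, so rows that repeat a pose let the fingers close. It gives the time, the measured TCP pose, the force, the opening and the grip force at its end, in the units of the state.
- ctrl.get_state(): the state, without advancing time (a new reading comes with each control period).
- ctrl.read_camera(name): name is "scene" or "top" or "wrist"; returns a dict with "pixels" (384x512x3 uint8, red, green, blue), "depth" (384x512 float32, m along the optical axis (not along the pixel's ray), 0 where there is no reading), "fx", "fy", "cx", "cy" (pixels), "xyz" and "rotation" of the camera in the world; the wrist camera has in their place "mount" (4x4, takes a point from camera to tool coordinates, whose origin is the TCP and whose axes are the flange's). Camera axes: x right, y down, z forward; pixel columns grow to the right and rows downward; lengths in m; the calibration is good to about 2 mm. A picture is of the moment at which its call begins: read the wrist's pose just before it.
- ctrl.sign_off(): hands the job in; it is judged then, once.
Trained networks look in a picture, given as the dict that the camera call returned (one of the last four; its "shot" number tells which), for a name from the list of things; names that differ only in an ending like _2 or _b are one class to them, and where a whole thing is asked for, a point or a joint stands for the part that bears it (a point fixed in the world has none). Each returns a list of dicts, best first, with "score" (0 to 1); they miss things now and then, are a little off and sometimes report something else, mostly with a low value. They report only what shows in the picture. A call takes as long as a camera call. They do not tell look-alikes from the thing itself.
- ctrl.spot_in(query, picture): "at" ([column, row] in pixels, amid what is visible of it).
- ctrl.tip_of(query, picture): "at" ([column, row] in pixels: a listed point, or the origin of a listed thing).
The state is a dict: "time": time; "qpos": joint angles; "dq": joint speeds; "joint_efforts": joint torques, N m; "eef_pos": TCP position; "tcp_rot": TCP orientation; "contact_force": force on the tool from outside, world axes, zero at the start; "wrist_torque": the same for the moment, N m; "opening": opening from 0.0 (shut) to 1.0 (fully open); "finger_force": force on a finger pad.
Only numpy, scipy, OpenCV 4.12 (cv2) and the standard library are available. Lean on these libraries where they do the work, as an engineer would, in place of code of your own. Each camera call takes 0.05 s, during which the arm holds its last target. There are 200 camera calls.

### The job

Sort the mixed handful on the bench into the wooden trays where each belongs: the two thread spools upright into the spool block, one in each round recess, the wax block flat in the small tray, and the sanding block flat in the large tray. Everything must sit fully down on the floor of its place; leave the tin of tacks standing where it is.

Things in the scene. Friction and masses are not known exactly. Their poses are not given: they have to be found in the camera images.
- thread_spool_1: Loose wooden spool of brown thread, standing upright on the bench: flanges 40 mm in diameter and 8 mm thick at its foot and head, thinner wound waist (about 22 mm to a firm grip) between, 50 mm tall, about 45 g. Origin: centre of its underside; z up along its axis. Grip across the upper flange (40 mm wide, 42 to 50 mm up) or round the waist. It goes into either recess of the spool block.
- thread_spool_2: Loose wooden spool of blue thread, standing upright on the bench; same shape and size as the brown one (40 mm in diameter, 50 mm tall), same origin and axes. It goes into the other recess of the spool block.
- wax_block: Loose yellow-brown block of thread wax lying flat: 34 mm along its x, 52 mm along its y, 20 mm high, 35 g. Origin: centre of its underside; z up. Smaller than the sanding block. It goes into the small tray.
- sanding_block: Loose cork sanding block lying flat, dark emery paper under it: 58 mm along its x, 95 mm along its y, 26 mm high, 60 g. Origin: centre of its underside; z up. Grip across its 58 mm. It goes into the large tray.
- spool_block: Fixed light wooden block, 72 mm along its x, 138 mm along its y, 16 mm high, with two round recesses 58 mm in diameter and 10 mm deep (floors 6 mm above the bench), centred at y = -33 mm and y = +33 mm on its x = 0 line. Origin: centre of its underside; z up. The long side runs roughly across the bench.
- wax_tray: Fixed small shallow tray of light wood: outside 78 mm along its x, 96 mm along its y; walls 6 mm thick, rim 13 mm above the bench; inside 66 by 84 mm, its floor 6 mm above the bench. Origin: centre of its underside; z up.
- sanding_tray: Fixed large shallow tray of light wood: outside 96 mm along its x, 132 mm along its y; walls 6 mm thick, rim 13 mm above the bench; inside 84 by 120 mm, its floor 6 mm above the bench. The sanding block fits only lengthwise (its y along the tray's y). Origin: centre of its underside; z up. The three trays lie in a row at the back, in any order.
- tack_tin: Loose round open tin of tacks, 68 mm in diameter and 24 mm high, 120 g, standing among the things to be sorted. Not to be moved. Origin: centre of its underside. (Round about, fixed: a clamp whose upright lever at x = 0.48, y = 0.00 stands 0.20 m high, a vice 0.15 m high and a drawer cabinet 0.24 m high further left, a tool tin 0.08 m high behind the trays with its lid open. Come in from the left above 0.30 m.)
Mind the look-alikes: they are no part of the job. Leave any red, turquoise or yellow look-alike of the thread_spool_2 alone.

How it is judged:
At the end, for the whole second after the job is handed in: Released and at rest, upright or flat (0.12 rad): a spool in each recess (12 mm from its centre each way, foot 4 mm from the floor), the wax within 24 mm of the small tray's centre and the sanding block within 22 mm of the large one's, both on the floor (2 mm); tack tin moved under 30 mm (((x of thread_spool_1 in the frame of spool_block between -0.012 and 0.012 m and y of thread_spool_1 in the frame of spool_block between 0.021 and 0.045 m and z of each of thread_spool_1, thread_spool_2 in the frame of spool_block below 0.01 m and x of thread_spool_2 in the frame of spool_block between -0.012 and 0.012 m and y of thread_spool_2 in the frame of spool_block between -0.045 and -0.021 m) or (x of thread_spool_1 in the frame of spool_block between -0.012 and 0.012 m and y of thread_spool_1 in the frame of spool_block between -0.045 and -0.021 m and z of each of thread_spool_1, thread_spool_2 in the frame of spool_block below 0.01 m and x of thread_spool_2 in the frame of spool_block between -0.012 and 0.012 m and y of thread_spool_2 in the frame of spool_block between 0.021 and 0.045 m)) and horizontal distance between wax_block and wax_tray below 0.024 m and z of wax_block in the frame of wax_tray below 0.008 m and horizontal distance between sanding_block and sanding_tray below 0.022 m and z of sanding_block in the frame of sanding_tray below 0.008 m and linear speed of each of thread_spool_1, thread_spool_2, wax_block, sanding_block below 0.02 m/s and angle between each of thread_spool_1, thread_spool_2, wax_block, sanding_block's own z axis and vertical below 0.12 rad); the robot touches nothing.
It fails at once if the tin of tacks is shifted by more than 30 mm (distance of tack_tin from where it was at the start of the episode above 0.03 m).
It fails at once if the tin of tacks is tipped (angle between tack_tin's own z axis and vertical above 0.4 rad).
It also fails if it takes over 104 s, if anything falls off the work surface, if the arm or the gripper's body presses on something with over 40 N, if the wrist force passes 120 N, or if a joint passes its speed limit or range.

## Working session

There is one attempt and no reset: what is moved stays moved. The work goes in short steps, Python scripts to look and compute and a shell command to move; the robot and the scene stay as the last step left them, time stands still between calls to the robot, and variables do not carry over. Pictures are saved under pics/ and viewed, at most 14 in all, crops included, and the job is handed in when it is done.

```bash
mkdir -p pics
cat > h.py <<'E'
import numpy as np, cv2
from plant import ctrl
from scipy.spatial.transform import Rotation as R
def cam(n):
    s=ctrl.get_state(); p=ctrl.read_camera(n)
    if n=="wrist":
        T=np.eye(4);T[:3,:3]=R.from_quat(s["tcp_rot"]).as_matrix();T[:3,3]=s["eef_pos"];M=T@np.array(p["mount"])
    else:
        M=np.eye(4);r=np.array(p["rotation"]);M[:3,:3]=r if r.shape==(3,3) else R.from_quat(r).as_matrix();M[:3,3]=p["xyz"]
    return p,M
def cloud(p,M):
    d=p["depth"];v,u=np.mgrid[:d.shape[0],:d.shape[1]]
    P=np.stack([(u-p["cx"])/p["fx"]*d,(v-p["cy"])/p["fy"]*d,d],-1)
    W=P@M[:3,:3].T+M[:3,3]; W[d<=0]=np.nan
    return W
def save(p,name): cv2.imwrite("pics/"+name,p["pixels"][:,:,::-1])
E
python3 - <<'E'
from h import *
np.set_printoptions(precision=3,suppress=True)
print(ctrl.get_state())
for n in ["top","scene"]:
    p,M=cam(n);W=cloud(p,M);save(p,n+"0.png");print(n,M)
    np.savez(n+"0.npz",px=p["pixels"],W=W)
    for q in ["thread_spool_1","wax_block","sanding_block","spool_block","wax_tray","sanding_tray","tack_tin"]:
        for r in ctrl.spot_in(q,p)[:5]:
            u,v=np.round(r["at"]).astype(int);print(q,round(r["score"],2),u,v,W[v,u])
a=cv2.imread("pics/top0.png");b=cv2.imread("pics/scene0.png")
E
```

```text
{'time': 0.0, 'qpos': array([ 1.195,  0.287,  1.578, -0.   ,  1.279, -0.15 ]), 'dq': array([-0.   ,  0.002,  0.002,  0.   , -0.   ,  0.001]), 'joint_efforts': array([ -0.   , -40.599, -29.262,  -0.   ,   0.006,   0.   ]), 'eef_pos': array([0.151, 0.657, 0.23 ]), 'tcp_rot': array([ 0.113,  0.994, -0.001, -0.   ]), 'contact_force': array([-0.156,  0.732, -0.263]), 'wrist_torque': array([-0.002, -0.075,  0.008]), 'finger_force': 0.0, 'opening': 0.995909363783686}
top [[-0.016 -0.997  0.072  0.446]
 [-0.999  0.014 -0.036 -0.288]
 [ 0.035 -0.072 -0.997  0.947]
 [ 0.     0.     0.     1.   ]]
thread_spool_1 0.69 224 196 [ 0.5   -0.241  0.048]
thread_spool_1 0.68 295 232 [ 0.405 -0.421  0.049]
thread_spool_1 0.57 106 155 [0.609 0.059 0.048]
thread_spool_1 0.52 385 186 [ 0.52  -0.661  0.049]
thread_spool_1 0.46 267 203 [ 0.48  -0.351  0.049]
wax_block 0.63 192 227 [ 0.421 -0.155  0.02 ]
sanding_block 0.93 236 236 [ 0.396 -0.27   0.025]
sanding_block 0.68 207 146 [ 0.639 -0.194  0.002]
sanding_block 0.25 264 158 [ 0.604 -0.348  0.007]
spool_block 0.82 262 159 [ 0.602 -0.343  0.003]
wax_tray 0.89 153 149 [ 0.632 -0.049  0.006]
sanding_tray 0.89 210 144 [ 0.644 -0.202  0.005]
tack_tin 0.89 186 194 [ 0.509 -0.137  0.005]
scene [[ 0.81  -0.399  0.43  -0.025]
 [-0.586 -0.527  0.615 -1.068]
 [-0.019 -0.751 -0.66   0.902]
 [ 0.     0.     0.     1.   ]]
thread_spool_1 0.95 357 309 [nan nan nan]
thread_spool_1 0.65 253 231 [ 0.465 -0.358  0.039]
thread_spool_1 0.65 245 262 [ 0.388 -0.433  0.043]
thread_spool_1 0.53 238 202 [ 0.491 -0.255  0.048]
thread_spool_1 0.46 214 136 [0.613 0.058 0.039]
wax_block 0.52 196 201 [ 0.418 -0.156  0.021]
wax_block 0.37 256 229 [ 0.467 -0.368  0.052]
sanding_block 0.58 210 228 [ 0.391 -0.272  0.025]
spool_block 0.58 291 217 [ 0.588 -0.358  0.016]
wax_tray 0.71 237 156 [ 0.634 -0.038  0.007]
sanding_tray 0.74 273 182 [ 0.644 -0.207  0.009]
tack_tin 0.57 217 184 [ 0.515 -0.107  0.   ]
```

View pics/top0.png

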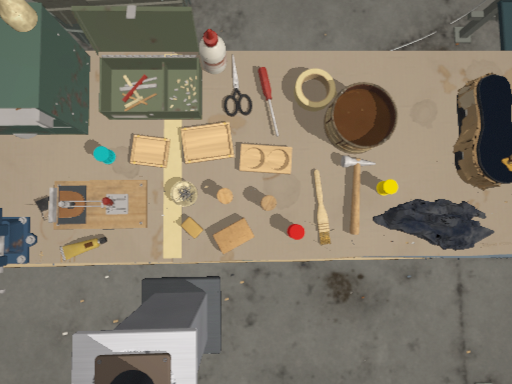

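View pics/scene0.png

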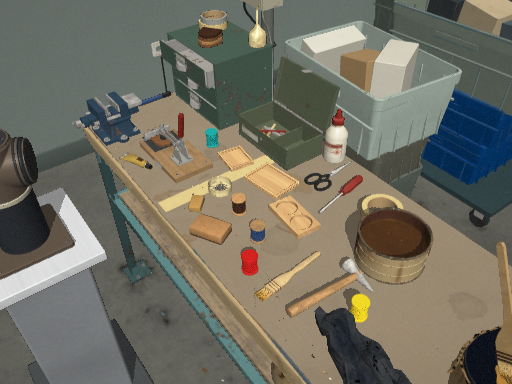

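The top view shows the brown spool at px (224,196) and the blue one at (268,202). The wax is at (192,227), the sanding block at (234,235) and the tin at (182,192). Along the back are the wax tray (150,150), sanding tray (207,142) and spool block (265,158). The red, yellow and turquoise spools are decoys.

```bash
cat > fit.py <<'E'
from h import *
def rect(W,c,zlo,zhi,r):
    m=(np.hypot(W[...,0]-c[0],W[...,1]-c[1])<r)&(W[...,2]>zlo)&(W[...,2]<zhi)
    P=W[m];  
    (cx,cy),(w,h),a=cv2.minAreaRect((P[:,:2]*1000).astype(np.float32))
    if w>h: a+=90; w,h=h,w      # a+90 = direction of long side -> long dir angle
    long=(a+90+90)%180-90
    return np.round([cx,cy,w,h,long,np.median(P[:,2])*1000,len(P)],1)
E
python3 - <<'E'
from fit import *
W=np.load("top0.npz")["W"]
for n,c,a,b,r in [("sp1",(.5,-.241),.035,.06,.035),("sp2",(.478,-.353),.035,.06,.035),("wax",(.42,-.155),.014,.03,.045),("sand",(.396,-.27),.015,.04,.07),
 ("wtray",(.632,-.045),.009,.03,.07),("stray",(.642,-.2),.009,.03,.085),("sblock",(.602,-.347),.012,.03,.085),("tin",(.512,-.13),.012,.04,.05)]:
    print(n,rect(W,c,a,b,r))
E
```

```text
sp1 [ 502.2 -242.2   38.1   38.7   44.2   48.7  193. ]
sp2 [ 481.3 -356.2   36.4   38.8   -1.5   48.9  190. ]
wax [ 420.3 -154.8   33.2   50.5   44.4   18.9  251. ]
sand [ 396.8 -263.6   57.9   95.1  -61.9   25.3  802. ]
wtray [626.2 -42.2  78.2  96.6  82.2  11.7 281. ]
stray [ 660.7 -193.8  122.2  131.9  -82.6   12.   387. ]
sblock [ 624.  -344.2  116.1  158.8   85.7   14.9  644. ]
tin [ 510.  -133.4   65.9   67.9   62.6   20.9   69. ]
```

```bash
python3 -m inch '[[0,0,0,-0.04,-6],[0,0,0,-0.08,-12],[0,0,0,-0.11,-13],[0,0,0,-0.11,-13]]'
python3 -m inch '[[0,-0.03,-0.02,0,0],[0,-0.06,-0.04,0,0],[0,-0.09,-0.06,0,0],[0,-0.12,-0.08,0,0],[0,-0.15,-0.1,0,0]]'
python3 -m inch '[[0,-0.03,-0.02,0,0],[0,-0.06,-0.04,0,0],[0,-0.09,-0.06,0,0],[0,-0.12,-0.08,0,0],[0,-0.15,-0.1,0,0]]'
```

```text
time: 1.13
eef_pos: [0.152, 0.6604, 0.3518]
tcp_rot: [-0.001, 1.0, 0.007, 0.003]
contact_force: [0.3, 0.6, 1.6]
opening: 0.999
finger_force: 0.0
time: 1.55
eef_pos: [0.3022, 0.557, 0.3412]
tcp_rot: [-0.001, 1.0, 0.0, 0.0]
contact_force: [-0.4, 0.2, 1.2]
opening: 1.002
finger_force: 0.0
time: 1.97
eef_pos: [0.4525, 0.457, 0.3413]
tcp_rot: [-0.0, 1.0, 0.0, 0.0]
contact_force: [-0.7, 0.4, -0.3]
opening: 1.0
finger_force: 0.0
```

Run:
```python
from fit import *
d=np.load("top0.npz");W=d["W"]
for n,c,a,b,r in [("stray",(.642,-.2),.009,.016,.085),("sblock",(.602,-.347),.013,.02,.085)]:
    m=(np.hypot(W[...,0]-c[0],W[...,1]-c[1])<r)&(W[...,2]>a)&(W[...,2]<b)
    k,l,s,cc=cv2.connectedComponentsWithStats(cv2.dilate(m.astype(np.uint8),np.ones((2,2))))
    i=1+np.argmax(s[1:,4]);P=W[m&(l==i)]
    print(n,cv2.minAreaRect((P[:,:2]*1000).astype(np.float32)),len(P))
```

```text
stray ((648.058349609375, -195.42153930664062), (96.66150665283203, 131.85552978515625), 7.385725021362305) 346
sblock ((601.42919921875, -353.0580749511719), (137.7801513671875, 72.13275146484375), 85.66218566894531) 577
```

```bash
python3 -m inch '[[0,-0.005,-0.04,0,0],[0,-0.01,-0.08,0,0],[0,-0.015,-0.12,0,0],[0,-0.02,-0.16,0,0],[0,-0.025,-0.2,0,0]]'
python3 -m inch '[[0,-0.005,-0.04,0,0],[0,-0.01,-0.08,0,0],[0,-0.015,-0.12,0,0],[0,-0.02,-0.16,0,0],[0,-0.025,-0.2,0,0]]'
python3 -m inch '[[0,0,-0.04,0,0],[0,0,-0.08,0,0],[0,0,-0.12,0,0],[0,0,-0.16,0,0],[0,0,-0.2,0,0]]'
python3 -m inch '[[0,0,-0.04,0,0],[0,0,-0.08,0,0.02],[0,0,-0.1,0.08,0],[0,0,-0.1,0.1,0],[0,0,-0.1,0.1,0]]'
python3 - <<'E'
from fit import *
np.set_printoptions(precision=3,suppress=True)
p,M=cam("wrist");save(p,"w1.png");W=cloud(p,M);s=ctrl.get_state();print(s["qpos"],s["eef_pos"],M)
np.savez("w1.npz",W=W)
for n,c,a,b,r in [("sp1",(.5,-.241),.042,.06,.035),("sp2",(.478,-.353),.042,.06,.035),("wax",(.42,-.155),.014,.03,.045),("sand",(.396,-.27),.015,.04,.07),
 ("wtray",(.632,-.045),.009,.03,.07),("stray",(.648,-.2),.009,.016,.085),("sblock",(.602,-.353),.012,.02,.078),("tin",(.512,-.13),.012,.04,.05)]:
    try:print(n,rect(W,c,a,b,r))
    except Exception as e:print(n,"none")
E
```

```text
time: 2.38
eef_pos: [0.4764, 0.2564, 0.3411]
tcp_rot: [-0.001, 1.0, -0.0, 0.0]
contact_force: [1.5, 1.0, 0.2]
opening: 0.996
finger_force: 0.0
time: 2.8
eef_pos: [0.5015, 0.0564, 0.3415]
tcp_rot: [-0.001, 1.0, -0.0, 0.0]
contact_force: [0.2, 0.4, 0.4]
opening: 0.994
finger_force: 0.0
time: 3.22
eef_pos: [0.5015, -0.1437, 0.3414]
tcp_rot: [-0.0, 1.0, -0.0, 0.0]
contact_force: [0.6, 0.6, -1.1]
opening: 1.0
finger_force: 0.0
time: 3.63
eef_pos: [0.4997, -0.2421, 0.2356]
tcp_rot: [0.001, 1.0, 0.002, -0.003]
contact_force: [-0.3, 1.0, -1.5]
opening: 0.996
finger_force: 0.0
[-0.633  0.026  1.868 -0.     1.261 -2.203] [ 0.498 -0.241  0.232] [[ 0.003  0.955  0.295  0.422]
 [ 1.    -0.004  0.004 -0.243]
 [ 0.005  0.295 -0.955  0.38 ]
 [ 0.     0.     0.     1.   ]]
sp1 [ 500.9 -242.4   38.4   40.1    0.8   50.8 1086. ]
sp2 [ 480.3 -355.7   39.2   39.3  -72.5   50.7 1162. ]
wax [ 419.3 -153.6   34.1   52.2   45.6   20.7 1573. ]
sand [ 396.  -263.5   58.2   95.2  -62.2   27.2 5425. ]
wtray [ 624.9  -41.8   78.1   97.3   82.2   13.5 1098. ]
stray [ 665.1 -192.8  132.2  133.2    7.5   13.5 1778. ]
sblock [ 600.5 -352.9   73.4  138.3   85.6   16.7 2795. ]
tin [ 509.2 -133.4   67.4   68.2   64.1   20.9  638. ]
```

```bash
python3 -m inch '[[0,0,0,0.02,7],[0,0,0,0.04,14],[0,0,0,0.06,21],[0,0,0,0.08,28],[0,0,0,0.1,35]]' >/dev/null
python3 -m inch '[[0,0,0,0,7],[0,0,0,0,14],[0,0,0,0,21],[0,0,0,0,28],[0,0,0,0,35]]' >/dev/null
python3 -m inch '[[0,0,0,0,7],[0,0,0,0,14],[0,0,0,0,20],[0,0,0,0,20],[0,0,0,0,20]]'
python3 -c "
from h import *
for i in range(3):
  ctrl.read_camera('wrist');s=ctrl.get_state();print(s['eef_pos'],R.from_quat(s['tcp_rot']).as_matrix()[:,:2].round(3).tolist())"
```

```text
time: 4.93
eef_pos: [0.5027, -0.2419, 0.1424]
tcp_rot: [0.706, 0.709, 0.0, 0.001]
contact_force: [-0.2, 1.2, -1.2]
opening: 0.998
finger_force: 0.0
[ 0.50255495 -0.24187733  0.14221455] [[-0.004, 1.0], [1.0, 0.004], [-0.001, 0.001]]
[ 0.50241791 -0.24179782  0.14197655] [[-0.003, 1.0], [1.0, 0.003], [-0.001, 0.001]]
[ 0.50232244 -0.24178227  0.14180226] [[-0.003, 1.0], [1.0, 0.003], [-0.0, 0.001]]
```

```bash
python3 -m inch '[[0,0,0,0.04,0],[0,0,0,0.08,0],[0,0,0,0.11,0],[0,0,0,0.12,0],[0,0,0,0.12,0]]' 30
python3 -m inch '[[1,0,0,0,0],[1,0,0,0,0],[1,0,0,0,0],[1,0,0,0,0],[1,0,0,0,0]]' 30
python3 -m inch '[[1,0,0,0,0],[1,0,0,0,0],[1,0,0,-0.01,0],[1,0,0,-0.03,0],[1,0,0,-0.05,0]]'
```

```text
time: 5.5
eef_pos: [0.4999, -0.2402, 0.0181]
tcp_rot: [0.707, 0.708, -0.001, -0.004]
contact_force: [-0.1, 0.4, 0.8]
opening: 0.998
finger_force: 0.0
time: 5.92
eef_pos: [0.5037, -0.243, 0.0239]
tcp_rot: [0.707, 0.708, 0.0, 0.002]
contact_force: [0.3, -0.5, 4.5]
opening: 0.417
finger_force: 29.4
time: 6.33
eef_pos: [0.5012, -0.2411, 0.0715]
tcp_rot: [0.707, 0.708, -0.0, -0.001]
contact_force: [0.7, -0.2, -1.1]
opening: 0.424
finger_force: 30.0
```

```bash
python3 -m inch '[[1,-0.02,0.025,0,0],[1,-0.04,0.05,0,0],[1,-0.06,0.075,0,0],[1,-0.078,0.101,0,0],[1,-0.078,0.101,0,0]]'
python3 -c "
from h import *
for i in range(3):
  p=ctrl.read_camera('wrist')
p,M=cam('wrist');save(p,'w2.png');s=ctrl.get_state();print(s['eef_pos'],s['contact_force'])"
```

```text
time: 6.75
eef_pos: [0.6068, -0.3231, 0.0725]
tcp_rot: [0.707, 0.707, 0.0, 0.003]
contact_force: [-0.3, 0.4, -0.6]
opening: 0.423
finger_force: 30.1
[ 0.60219846 -0.31878687  0.07102774] [-0.03340569 -0.0745913  -0.2291782 ]
```

View pics/w2.png

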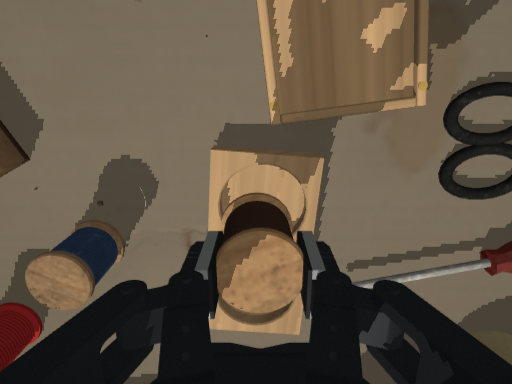

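The wrist view shows the brown spool gripped upright (head at 260,275). It sits above the +y recess, which shows at (262,200). Next I lower it.

```bash
python3 -m inch '[[1,0,0.001,0.015,0],[1,0,0.001,0.03,0],[1,0,0.001,0.038,0],[1,0,0.001,0.042,0],[1,0,0.001,0.043,0]]'
python3 -m inch '[[1,0,0,0,0],[1,0,0,0,0],[0.4,0,0,0,0],[0.3,0,0,0,0],[0.2,0,0,0,0]]'
python3 -m inch '[[0,0,0,0,0],[0,0,0,-0.03,0],[0,0,0,-0.06,0],[0,0,0,-0.09,0],[0,0,0,-0.09,0]]'
python3 - <<'E'
from fit import *
for i in range(3): p,M=cam("wrist")
W=cloud(p,M);print(ctrl.get_state()["eef_pos"],rect(W,(.6035,-.32),.045,.07,.04), rect(W,(.480,-.355),.042,.06,.035))
E
```

```text
time: 7.37
eef_pos: [0.6022, -0.3192, 0.0295]
tcp_rot: [0.706, 0.708, -0.002, -0.003]
contact_force: [-8.8, 3.3, 16.6]
opening: 0.422
finger_force: 30.9
time: 7.78
eef_pos: [0.6035, -0.3191, 0.0271]
tcp_rot: [0.707, 0.707, -0.0, -0.001]
contact_force: [0.4, 0.4, 0.2]
opening: 0.793
finger_force: 0.0
time: 8.2
eef_pos: [0.6078, -0.3221, 0.1261]
tcp_rot: [0.707, 0.708, 0.001, 0.006]
contact_force: [1.8, 0.2, 1.0]
opening: 1.0
finger_force: 0.0
[ 0.60398256 -0.31944737  0.1179464 ] [ 599.7 -317.7   39.4   39.5  -88.8   56.8 2501. ] [ 480.9 -355.4   39.7   39.7  -64.2   50.8 2163. ]
```

```bash
python3 -m inch '[[0,-0.009,-0.03,0,0],[0,-0.018,-0.06,0,0],[0,-0.027,-0.09,0,0],[0,-0.036,-0.1235,0,0],[0,-0.036,-0.1235,0,0]]' >/dev/null
python3 -m inch '[[0,0,0,0.03,0],[0,0,0,0.06,0],[0,0,0,0.085,0],[0,0,0,0.0965,0],[0,0,0,0.0965,0]]' 
python3 -m inch '[[1,0,0,0,0],[1,0,0,0,0],[1,0,0,0,0],[1,0,0,0,0],[1,0,0,0,0]]' 30
python3 -m inch '[[1,0,0,0,0],[1,0,0,0,0],[1,0,0,-0.01,0],[1,0,0,-0.04,0],[1,0,0,-0.07,0]]'
python3 -m inch '[[1,-0.01,0.03,0,0],[1,-0.02,0.06,0,0],[1,-0.03,0.09,0,0],[1,-0.0305,0.118,0,0],[1,-0.0305,0.118,0,0]]'
python3 -c "
from h import *
for i in range(3):
  p=ctrl.read_camera('wrist')
s=ctrl.get_state();print(s['eef_pos'],s['contact_force'],s['opening'])"
```

```text
time: 9.18
eef_pos: [0.478, -0.3528, 0.0166]
tcp_rot: [0.707, 0.707, 0.0, -0.005]
contact_force: [-0.3, -0.2, -0.0]
opening: 1.002
finger_force: 0.0
time: 9.6
eef_pos: [0.4818, -0.3568, 0.0241]
tcp_rot: [0.707, 0.707, 0.0, 0.002]
contact_force: [0.6, 1.1, 4.1]
opening: 0.424
finger_force: 29.4
time: 10.02
eef_pos: [0.4794, -0.3545, 0.0911]
tcp_rot: [0.707, 0.708, 0.0, -0.002]
contact_force: [1.3, 0.1, 0.4]
opening: 0.421
finger_force: 30.1
time: 10.43
eef_pos: [0.6027, -0.3864, 0.0928]
tcp_rot: [0.706, 0.708, 0.001, 0.002]
contact_force: [-0.0, 0.2, -0.6]
opening: 0.419
finger_force: 30.2
[ 0.59813938 -0.38564124  0.09144394] [-0.30523222  0.27817162 -1.06234304] 0.422623433494642
```

```bash
python3 -m inch '[[1,0,0.001,0.02,0],[1,0,0.001,0.04,0],[1,0,0.001,0.056,0],[1,0,0.001,0.061,0],[1,0,0.001,0.063,0]]'
python3 -m inch '[[1,0,0,0,0],[1,0,0,0,0],[0.4,0,0,0,0],[0.3,0,0,0,0],[0.2,0,0,0,0]]'
python3 -m inch '[[0,0,0,0,0],[0,0,0,-0.03,0],[0,0,0,-0.06,0],[0,0,0,-0.09,0],[0,0,0,-0.12,0]]'
python3 - <<'E'
from fit import *
for i in range(3): p,M=cam("wrist")
save(p,"w3.png")
W=cloud(p,M);print(ctrl.get_state()["eef_pos"],rect(W,(.6035,-.32),.045,.07,.035), rect(W,(.6,-.385),.042,.07,.035))
E
```

```text
time: 11.0
eef_pos: [0.5982, -0.3859, 0.0294]
tcp_rot: [0.707, 0.707, -0.0, -0.002]
contact_force: [-3.9, 2.7, 8.7]
opening: 0.421
finger_force: 30.7
time: 11.42
eef_pos: [0.5996, -0.3861, 0.0287]
tcp_rot: [0.707, 0.707, 0.0, 0.0]
contact_force: [0.3, 0.2, 0.3]
opening: 0.801
finger_force: 0.0
time: 11.83
eef_pos: [0.5996, -0.386, 0.1497]
tcp_rot: [0.707, 0.708, 0.0, -0.0]
contact_force: [0.6, -0.4, 0.1]
opening: 0.999
finger_force: 0.0
[ 0.60163965 -0.38761484  0.15351637] [ 599.9 -318.    39.2   39.8   43.9   56.8 2401. ] [ 597.9 -385.4   39.5   39.8   76.1   56.8 1896. ]
```

View pics/w3.png

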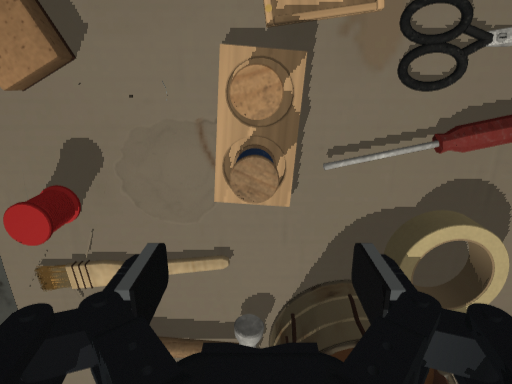

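Both spools sit upright in their recesses, heads at (257,90) and (253,175). Next is the sanding block.

```bash
python3 -m inch '[[0,0.02,-0.034,0,0],[0,0.04,-0.068,0,0],[0,0.06,-0.102,0,0],[0,0.08,-0.136,0,0],[0,0.1,-0.17,0,0]]' >/dev/null
python3 -m inch '[[0,0.0225,-0.034,0,-7],[0,0.0225,-0.034,0.02,-14],[0,0.0225,-0.034,0.04,-21],[0,0.0225,-0.034,0.06,-28],[0,0.0225,-0.034,0.06,-28]]'
python3 - <<'E'
from fit import *
for i in range(3): p,M=cam("wrist")
save(p,"w4.png")
s=ctrl.get_state();A=R.from_quat(s["tcp_rot"]).as_matrix()
W=cloud(p,M);r=rect(W,(.396,-.265),.015,.04,.07);print(s["eef_pos"],A.round(3).tolist(),r)
print("tool shift",A.T@(np.array([.3963,-.2635,.001])-s["eef_pos"]),np.degrees(np.arctan2(A[1,1],A[0,1])))
E
```

```text
time: 12.82
eef_pos: [0.3923, -0.2606, 0.0838]
tcp_rot: [0.514, 0.858, 0.001, -0.005]
contact_force: [-0.4, -0.6, -1.2]
opening: 0.999
finger_force: 0.0
[ 0.39551467 -0.26375541  0.08859463] [[-0.468, 0.884, -0.001], [0.884, 0.468, 0.001], [0.001, -0.0, -1.0]] [  395.6  -263.3    58.3    94.4   -62.1    27.2 10930. ]
tool shift [-0.00024054  0.00083921  0.08759417] 27.90156069572685
```

```bash
python3 -m inch '[[0,0,0.001,0.03,0],[0,0,0.001,0.055,0],[0,0,0.001,0.075,0],[0,0,0.001,0.084,0],[0,0,0.001,0.0865,0]]' 
python3 -m inch '[[1,0,0,0,0],[1,0,0,0,0],[1,0,0,0,0],[1,0,0,0,0],[1,0,0,0,0]]' 45
python3 -m inch '[[1,0,0,-0.01,0],[1,0,0,-0.03,0],[1,0,0,-0.06,0],[1,0,0,-0.08,0],[1,0,0,-0.1,0]]'
python3 - <<'E'
from fit import *
for i in range(3): p,M=cam("wrist")
save(p,"w5.png")
s=ctrl.get_state();A=R.from_quat(s["tcp_rot"]).as_matrix()
print(s["eef_pos"],"tool shift",A.T@(np.array([.648,-.195,.1])-s["eef_pos"]),np.degrees(np.arctan2(A[1,1],A[0,1])))
E
```

```text
time: 13.38
eef_pos: [0.3962, -0.263, 0.0014]
tcp_rot: [0.515, 0.857, 0.0, -0.001]
contact_force: [0.1, 0.4, 1.1]
opening: 1.0
finger_force: 0.0
time: 13.8
eef_pos: [0.3978, -0.2647, 0.0042]
tcp_rot: [0.515, 0.857, -0.0, 0.002]
contact_force: [0.3, 1.0, 6.1]
opening: 0.674
finger_force: 50.2
time: 14.22
eef_pos: [0.3964, -0.2633, 0.1041]
tcp_rot: [0.515, 0.857, -0.0, 0.0]
contact_force: [0.2, -0.0, -0.6]
opening: 0.676
finger_force: 49.6
[ 0.39728771 -0.26415487  0.10424918] tool shift [-0.05691659  0.2537611   0.00478674] 28.06631676366268
```

View pics/w5.png

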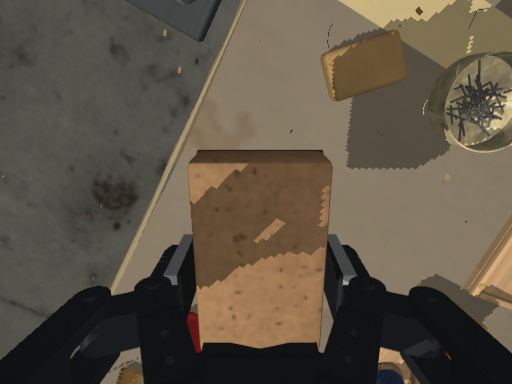

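The sanding block is held square and level between the pads, spanning (190–330, 150–345).

```bash
python3 -m inch '[[1,-0.008,0.036,0,0],[1,-0.016,0.072,0,0],[1,-0.024,0.108,0,0],[1,-0.032,0.144,0,0],[1,-0.04,0.18,0,0]]' >/dev/null
python3 -m inch '[[1,-0.008,0.037,0,7],[1,-0.017,0.074,0,14],[1,-0.017,0.074,0,20.6],[1,-0.017,0.074,0,20.6],[1,-0.017,0.074,0,20.6]]'
python3 - <<'E'
from fit import *
for i in range(3): p,M=cam("wrist")
save(p,"w6.png")
s=ctrl.get_state();A=R.from_quat(s["tcp_rot"]).as_matrix()
print(s["eef_pos"],"tool shift",A.T@(np.array([.6475,-.195,.01])-s["eef_pos"]),np.degrees(np.arctan2(A[1,1],A[0,1])))
E
```

```text
time: 15.2
eef_pos: [0.646, -0.1934, 0.0996]
tcp_rot: [0.658, 0.753, -0.001, -0.002]
contact_force: [-0.0, -0.5, -0.1]
opening: 0.672
finger_force: 49.5
[ 0.6460268  -0.19441867  0.10152303] tool shift [-0.0008483   0.00153151  0.09151999] 7.511617939681829
```

View pics/w6.png

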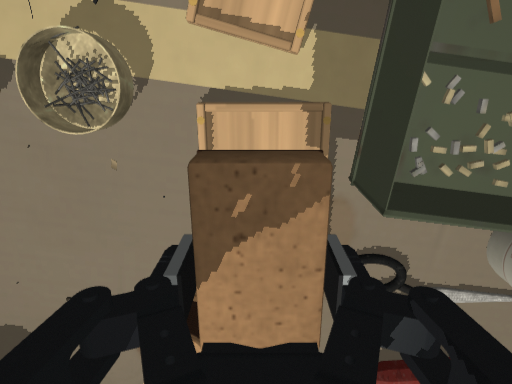

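The block hangs parallel over the large tray, whose far end shows at (265,125). Lowering it now.

```bash
python3 -m inch '[[1,0,0.001,0.03,0],[1,0,0.001,0.06,0],[1,0,0.001,0.08,0],[1,0,0.001,0.088,0],[1,0,0.001,0.091,0]]'
python3 -m inch '[[1,0,0,0,0],[1,0,0,0,0],[0.25,0,0,0,0],[0.2,0,0,0,0],[0.15,0,0,0,0]]'
python3 -m inch '[[0.1,0,0,0,0],[0,0,0,-0.02,0],[0,0,0,-0.05,0],[0,0,0,-0.09,0],[0,0,0,-0.13,0]]'
python3 - <<'E'
from fit import *
for i in range(3): p,M=cam("wrist")
save(p,"w7.png")
s=ctrl.get_state();A=R.from_quat(s["tcp_rot"]).as_matrix()
W=cloud(p,M);print(rect(W,(.647,-.195),.025,.06,.06), rect(W,(.42,-.154),.014,.03,.04))
print(s["eef_pos"],"tool shift",A.T@(np.array([.4195,-.154,.1])-s["eef_pos"]),np.degrees(np.arctan2(A[1,1],A[0,1])),s["qpos"])
E
```

```text
time: 15.77
eef_pos: [0.6469, -0.1942, 0.0105]
tcp_rot: [0.66, 0.752, -0.0, -0.001]
contact_force: [-0.2, 0.6, -1.2]
opening: 0.673
finger_force: 49.8
time: 16.18
eef_pos: [0.6479, -0.1942, 0.012]
tcp_rot: [0.659, 0.752, -0.001, -0.0]
contact_force: [-2.3, 0.2, -0.1]
opening: 0.848
finger_force: 0.0
time: 16.6
eef_pos: [0.6478, -0.1937, 0.1418]
tcp_rot: [0.66, 0.752, -0.0, -0.001]
contact_force: [0.9, -0.1, 1.1]
opening: 0.998
finger_force: 0.0
[ 647.4 -193.7   58.1   94.5  -82.7   33.2 7169. ] [ 439.4 -150.2   17.1   38.3   83.9   19.4  553. ]
[ 0.65180883 -0.19547249  0.14805759] tool shift [ 0.07163405 -0.22542277  0.04527723] 7.475053418494919 [-4.40246422e-01  3.64401355e-01  1.63539672e+00  1.90196321e-04
  1.12965266e+00 -5.70757811e-01]
```

```bash
python3 -m inch '[[0,0.011,-0.035,0,7],[0,0.022,-0.07,0,14],[0,0.033,-0.105,0,21],[0,0.044,-0.14,0,28],[0,0.055,-0.175,0,35]]'
python3 - <<'E'
from fit import *
s=ctrl.get_state();A=R.from_quat(s["tcp_rot"]).as_matrix()
print(s["eef_pos"],"tool shift",A.T@(np.array([.4195,-.154,.08])-s["eef_pos"]),np.degrees(np.arctan2(A[1,1],A[0,1])))
E
```

```text
time: 17.17
eef_pos: [0.4654, -0.1613, 0.1396]
tcp_rot: [0.857, 0.516, -0.001, -0.001]
contact_force: [-1.1, 0.2, 0.9]
opening: 0.999
finger_force: 0.0
[ 0.46540512 -0.16130571  0.13962411] tool shift [-0.01501267 -0.04384973  0.05972863] -27.868575132918917
```

```bash
python3 -m inch '[[0,-0.008,-0.022,0.01,7],[0,-0.015,-0.044,0.03,14],[0,-0.015,-0.044,0.05,17.1],[0,-0.015,-0.044,0.06,17.1],[0,-0.015,-0.044,0.06,17.1]]'
python3 - <<'E'
from fit import *
for i in range(4): p,M=cam("wrist")
save(p,"w8.png")
s=ctrl.get_state();A=R.from_quat(s["tcp_rot"]).as_matrix()
W=cloud(p,M);r=rect(W,(.42,-.154),.014,.03,.045);print(r)
print(s["eef_pos"],"tool shift",A.T@(np.array([r[0]/1e3,r[1]/1e3,.004])-s["eef_pos"]),np.degrees(np.arctan2(A[1,1],A[0,1])))
E
```

```text
time: 17.58
eef_pos: [0.4197, -0.1539, 0.0784]
tcp_rot: [0.922, 0.386, -0.002, -0.003]
contact_force: [-0.3, 0.8, -0.5]
opening: 0.999
finger_force: 0.0
[ 418.9 -153.    33.8   51.9   46.4   20.7 3438. ]
[ 0.42314455 -0.15588279  0.08237897] tool shift [-0.00096027 -0.00520209  0.0783684 ] -44.57334920471086
```

View pics/w8.png

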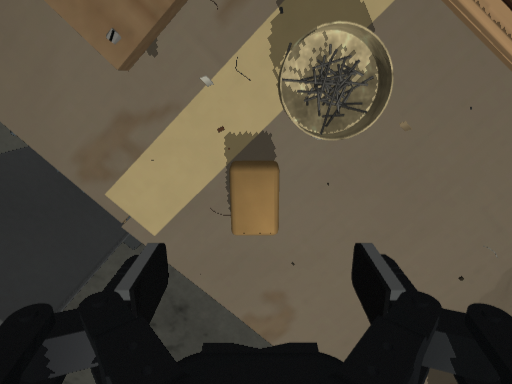

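The wax lies centred between the open fingers, at (255,198). The tin at (335,80) is well clear of them.

```bash
python3 -m inch '[[0,0,-0.001,0.03,0],[0,0,-0.001,0.055,0],[0,0,-0.001,0.07,0],[0,0,-0.001,0.0755,0],[0,0,-0.001,0.0755,0]]' 
python3 -m inch '[[1,0,0,0,0],[1,0,0,0,0],[1,0,0,0,0],[1,0,0,0,0],[1,0,0,0,0]]' 30
python3 -m inch '[[1,0,0,0,0],[1,0,0,0,0],[1,0,0,-0.01,0],[1,0,0,-0.04,0],[1,0,0,-0.08,0]]'
python3 -m inch '[[1,0,0,-0.03,-7],[1,0,0,-0.03,-14],[1,0,0,-0.03,-21],[1,0,0,-0.03,-28],[1,0,0,-0.03,-35]]'
python3 - <<'E'
from fit import *
for i in range(3): p,M=cam("wrist")
s=ctrl.get_state();A=R.from_quat(s["tcp_rot"]).as_matrix()
print(s["eef_pos"],s["opening"],"tool shift",A.T@(np.array([.6255,-.042,.1])-s["eef_pos"]),np.degrees(np.arctan2(A[1,1],A[0,1])))
E
```

```text
time: 18.2
eef_pos: [0.4211, -0.1544, 0.0053]
tcp_rot: [0.923, 0.386, -0.0, -0.001]
contact_force: [-1.5, 2.1, -0.3]
opening: 0.998
finger_force: 0.0
time: 18.62
eef_pos: [0.422, -0.1551, 0.007]
tcp_rot: [0.923, 0.386, 0.001, 0.001]
contact_force: [0.7, 0.5, 3.0]
opening: 0.39
finger_force: 31.2
time: 19.03
eef_pos: [0.4181, -0.1527, 0.0838]
tcp_rot: [0.923, 0.386, -0.003, -0.004]
contact_force: [1.6, -0.4, -0.5]
opening: 0.392
finger_force: 30.7
time: 19.45
eef_pos: [0.4208, -0.1543, 0.1164]
tcp_rot: [0.762, 0.648, 0.0, 0.0]
contact_force: [-0.5, 0.5, 0.4]
opening: 0.388
finger_force: 30.8
[ 0.4207859  -0.15432858  0.11591985] 0.3891705675582113 tool shift [0.14554505 0.18260142 0.01588629] -9.804016023359797
```

```bash
python3 -m inch '[[1,0.006,0.035,0,0],[1,0.012,0.07,0,0],[1,0.018,0.105,0,0],[1,0.024,0.138,0,-2],[1,0.06,0.15,0,-2]]' >/dev/null
python3 -m inch '[[1,0.03,0.01,0,0],[1,0.06,0.02,0,0],[1,0.084,0.033,0,0],[1,0.084,0.033,0,0],[1,0.084,0.033,0,0]]'
python3 - <<'E'
from fit import *
for i in range(4): p,M=cam("wrist")
save(p,"w9.png")
s=ctrl.get_state();A=R.from_quat(s["tcp_rot"]).as_matrix()
print(s["eef_pos"],s["opening"],"tool shift",A.T@(np.array([.6255,-.042,.0125])-s["eef_pos"]),np.degrees(np.arctan2(A[1,1],A[0,1])))
E
```

```text
time: 20.43
eef_pos: [0.6231, -0.0404, 0.1155]
tcp_rot: [0.753, 0.659, -0.0, -0.0]
contact_force: [0.1, -1.4, -0.5]
opening: 0.386
finger_force: 30.7
[ 0.62225387 -0.04264448  0.11565634] 0.3882015641797562 tool shift [0.00109694 0.00319987 0.10315396] -7.761816872900989
```

View pics/w9.png

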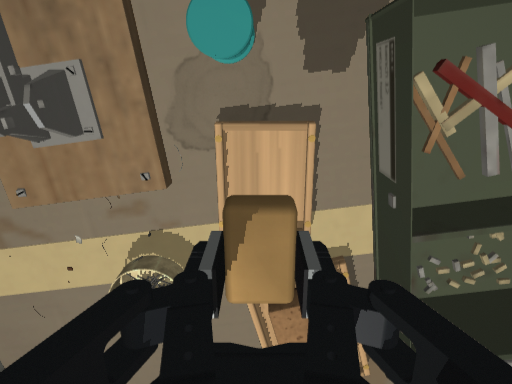

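The wax hangs over the small tray and lines up with it (tray at 265,170). Lowering it now.

```bash
python3 -m inch '[[1,0,0.003,0.035,0],[1,0,0.003,0.07,0],[1,0,0.003,0.09,0],[1,0,0.003,0.1,0],[1,0,0.003,0.103,0]]'
python3 -m inch '[[1,0,0,0,0],[1,0,0,0,0],[0.5,0,0,0,0],[0.45,0,0,0,0],[0.4,0,0,0,0]]'
python3 -m inch '[[0.35,0,0,0,0],[0.3,0,0,-0.02,0],[0.3,0,0,-0.05,0],[0.3,0,0,-0.09,0],[0.3,0,0,-0.13,0]]'
python3 -m inch '[[0.3,-0.03,0,-0.02,0],[0.3,-0.06,0,-0.04,0],[0.3,-0.08,0,-0.06,0],[0.3,-0.08,0,-0.06,0],[0.3,-0.08,0,-0.06,0]]'
python3 - <<'E'
from fit import *
for n in ["wrist","wrist","top"]:
    p,M=cam(n);save(p,"end_"+n+".png");W=cloud(p,M)
    for nm,c,a,b,r in [("wax",(.626,-.042),.02,.05,.04),("sand",(.647,-.195),.025,.06,.06),("s1",(.601,-.319),.045,.08,.035),("s2",(.599,-.385),.045,.08,.035),("tin",(.512,-.13),.012,.04,.05)]:
        try: print(n,nm,rect(W,c,a,b,r))
        except Exception: print(n,nm,"none")
E
```

```text
time: 21.05
eef_pos: [0.6245, -0.0429, 0.0121]
tcp_rot: [0.753, 0.658, -0.001, -0.002]
contact_force: [-8.5, 0.7, 14.2]
opening: 0.388
finger_force: 33.6
time: 21.47
eef_pos: [0.6264, -0.0422, 0.0136]
tcp_rot: [0.753, 0.658, 0.0, 0.001]
contact_force: [-0.9, 0.2, 0.3]
opening: 0.602
finger_force: 0.0
time: 21.88
eef_pos: [0.6248, -0.0417, 0.143]
tcp_rot: [0.753, 0.658, -0.001, -0.001]
contact_force: [0.6, 0.0, 0.3]
opening: 0.703
finger_force: 0.0
time: 22.3
eef_pos: [0.6159, -0.1223, 0.2045]
tcp_rot: [0.753, 0.658, 0.001, 0.001]
contact_force: [0.2, 0.9, 0.4]
opening: 0.701
finger_force: 0.0
wrist wax [ 625.   -43.1   33.7   51.    82.8   26.7 1945. ]
wrist sand [ 647.1 -193.5   58.    95.1  -82.6   33.1 4175. ]
wrist s1 [ 599.2 -313.8   32.7   39.6    5.4   56.6  829. ]
wrist s2 [  0.   0.   0.   0. -90.  nan   0.]
wrist tin [ 508.7 -133.1   67.3   68.4   47.6   20.5  796. ]
wrist wax [ 625.   -43.3   33.9   51.5   82.2   26.7 1985. ]
wrist sand [ 647.1 -193.5   58.1   95.   -82.7   33.1 4151. ]
wrist s1 [ 599.1 -312.3   29.5   39.6    6.6   56.6  758. ]
wrist s2 [  0.   0.   0.   0. -90.  nan   0.]
wrist tin [ 508.8 -132.9   66.9   68.3   36.7   20.4  810. ]
top wax [  0.   0.   0.   0. -90.  nan   0.]
top sand [ 648.5 -194.4   58.4   94.8  -82.3   31.2  783. ]
top s1 [ 601.5 -318.1   38.3   39.2  -45.5   54.9  190. ]
top s2 [ 598.3 -385.3   36.9   39.    88.4   54.9  190. ]
top tin [ 510.  -133.7   65.8   66.9   64.    21.7   67. ]
  return _methods._mean(a, axis=axis, dtype=dtype,
  ret = ret.dtype.type(ret / rcount)
```

View pics/end_wrist.png

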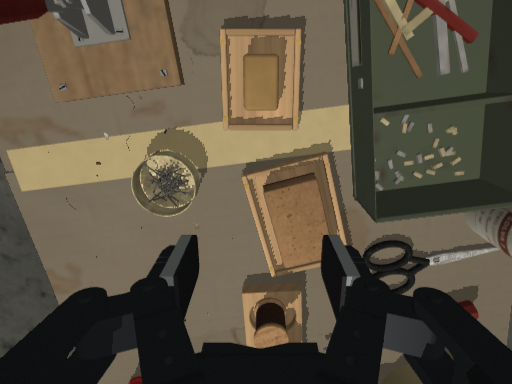

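The wax is flat in its tray at (261,80) and the sanding block flat in its own at (302,225). The spools are seated, the tin at (165,183) hasn't moved, and the gripper is clear of everything.

```bash
python3 -c "
from plant import ctrl
print(ctrl.sign_off())"
```

```text
the job is handed in; nothing more can be done
None
```

I handed the job in at about 22 s of arm time: both spools are upright in their recesses, the wax and sanding block lie flat in their trays, and the tin of tacks has not moved, all checked in the final camera pictures; the sign-off returned no verdict.

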